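# Pull the long battery pack from its charger and show its contacts to the inspection camera

## Robot

A 6-joint arm with a two-finger parallel gripper is mounted at the origin on a cart in front of the work surface, level with it; the furniture and walls round the work are solid. World frame = base frame: x ahead of the robot, y to its left, z up, the work surface at z = 0. Lengths are in m, angles in degrees, forces in N, time in s.
With the tool pointing down it reaches from about 0.3 to 0.85 m from the base axis. Payload 4.2 kg.
Tool frame: the origin (TCP) lies midway between the tips of the shut fingers; the grasp point (between the pads) lies 19 mm behind it (env.tcp_to_grasp is the z of the grasp point in the tool frame, in m); z points along the fingers, y is the line along which they close (so a half turn about z gives the same grasp; the last joint's range is limited). The gripper opens to 91 mm and grips with 3 to 60 N. Pads are 32 mm wide; open, the fingers measure 118 mm over their backs; the gripper's body (76 mm by 178 mm) begins 60 mm behind the grasp point.
Start: joints at [75.802, 18.312, 89.639, -0, 72.044, -1.146], TCP at [0.13, 0.56, 0.214] pointing down, gripper open.
Joint ranges: [-177.97, 177.97], [-48.28, 115.42], [12.27, 149.76], [-77.06, 257.06], [2.81, 150.46], [-146.56, 146.56]. Speed limits (degrees/s): [147.25, 147.25, 180, 180, 180, 180].

## Interface

Orientations are given as a 3x3 rotation matrix whose columns are the frame's x, y, z axes.
In Python, from bench import env, get_image, get_calibration, workorder, models gives the robot as it stands.
- The arm moves only by the shell command python3 -m jog 'ROWS'. ROWS is JSON, a list that holds one entry, the list of rows, each a list of 7 numbers: the shift along the tool's x, y, z in cm, then the turn, a rotation vector about the tool's x, y, z in degrees, then the gripper command: -1 is fully open, 1 is shut, values between are in proportion. A call has 1 to 8 rows; each row is the pose to reach, as a shift and turn from the pose commanded when the call began, along the tool's axes at that moment; what a row does not reach only later rows make up. A row lasts 1/8 s, in which the tool goes at most 62.5 mm and 10.7 degrees, less where a joint would pass 70% of its speed; a pose out of reach is approached as far as the arm can. A call with a gripper value outside its range is refused whole. The fingers move at their own pace and stop on an object; the grip force is fixed at half the most. Time passes only in rows, so rows that repeat a pose let the fingers close. It gives the time, the measured TCP pose, the force, the opening and the grip force at its end, in the units of the state.
- env.observe(): the state, without advancing time (a new reading comes with each control period).
- get_image(name): name is "side" or "top"; returns the picture (480x640x3 uint8, blue, green, red); there is no depth.
- get_calibration(name): a dict with "fx", "fy", "cx", "cy" (pixels), "dist_coeffs" ([k1, k2, p1, p2, k3] as OpenCV has them; the pictures are not rectified), "position" and "orientation" of the camera in the world. Camera axes: x right, y up, looking along -z (the intrinsics and any distortion apply to the point x, -y, -z); pixel columns grow to the right and rows downward; lengths in m; the calibration is good to about 2 mm. A picture is of the moment at which its call begins. get_calibration takes no time and is no camera call.
- workorder.hand_in(): hands the job in; it is judged then, once.
Trained networks look in the newest picture that a camera, given by its name, has taken for a name from the list of things; names that differ only in an ending like _2 or _b are one class to them, and where a whole thing is asked for, a point or a joint stands for the part that bears it (a point fixed in the world has none). Each returns a list of dicts, best first, with "p" (0 to 1); they miss things now and then, are a little off and sometimes report something else, mostly with a low value. They report only what shows in the picture. A call takes as long as a camera call.
- models.look_for(camera, label): "rect" ([centre column, centre row, width, height] in pixels, round what is visible of it).
- models.regions_of(camera, label): "pixels" (480x640 bool, what is visible of it) and "rect" ([centre column, centre row, width, height] in pixels, round what is visible of it).
- models.pinpoint(camera, label): "at" ([column, row] in pixels: a listed point, or the origin of a listed thing).
The state is a dict: "clock": time; "joints": joint angles; "qd": joint speeds; "joint_torque": joint torques, N m; "eef_pos": TCP position; "orientation": TCP orientation; "force": force on the tool from outside, world axes, zero at the start; "ft_torque": the same for the moment, N m; "grip_width": finger opening in m; "grasp_force": force on a finger pad.
Only numpy, scipy, OpenCV 4.12 (cv2) and the standard library are available. Lean on these libraries where they do the work, as an engineer would, in place of code of your own. Each camera call takes 0.05 s, during which the arm holds its last target. There are 200 camera calls.

## Task

Pull the long battery pack straight up out of the charger and hold it in front of the inspection camera for a look at its contacts: contact end towards the lens and about 8 cm from it, in the middle of the view, the pack pointing squarely at the lens along its line of sight and the row of contacts parallel to the camera's tilt axle. Leave the short pack in its bay and the other things where they are, touch neither camera nor stand, and finish still holding the pack there, steady in the air in the gripper.

Things in the scene. Friction and masses are not known exactly. Their poses are not given: they have to be found in the camera images.
- charger: Two-bay battery charger, fixed: grey block on a black foot, 110 x 210 x 48 mm. Origin: centre of its underside; z up, long side y. Sockets in its top at y = +55 and -55 mm, x = 0, each 18 x 28 mm, floor at z = 14 mm. A sprung detent holds each pack: pulling it straight up takes about 8 to 16 N over the first 15 mm, then it slides free; clear after 34 mm.
- long_pack: The long battery pack, plugged upright in either bay. Grey body 26 x 38 mm (x, y), 75 mm tall, with thin black bands; below it a black tongue 16.5 x 26.5 mm, 35.5 mm long, notched in its +x side. Length 110.5 mm, mass 0.10 to 0.20 kg. Origin: centre of the tongue's lower end, where three brass contacts lie in a row along the pack's y; z runs from there to the top. Plugged in, its origin is at z = 14 mm.
- contacts (a point): The centre of the long pack's contact end (same point and axes as the long pack's origin).
- long_pack_top (a point): The centre of the long pack's top end face, 110.5 mm from the contacts; axes as the pack.
- short_pack: The short battery pack in the other bay, to be left alone: same section and tongue, but its body is only 40 mm tall (top 89.5 mm above the table). Origin at the centre of the tongue's lower end, z up.
- camera_stand: Stand of the inspection camera, fixed to the table: dark round foot 96 mm wide, post, and a fork 66 mm wide that carries the camera head on a level axle (along the stand's y) 105 mm above the table. Origin at the centre of the foot's underside. The camera looks up and towards the stand's -x, roughly towards the robot.
- camera_head (a joint): Tilt of the camera head: angle in rad between its line of sight and straight up, leaning to the stand's -x (0 looks straight up; 0.28 to 0.58 at the start). Stiff; it stays as it is.
- lens (a point): Centre of the camera's front lens (black barrel 34 mm wide on a grey head of 40 x 52 x 42 mm), 43 mm from the axle. Its z axis is the line of sight, pointing out of the camera; its y axis is the level tilt axle.
- view_point (a point): The point on the line of sight 80 mm in front of the lens, where the contacts shall be; axes as the lens (z out of the camera, y along the tilt axle). The pack's z must run along this z, the pack's y along this y (either way round).
- bamboo_mug: Bystander, to be left where it is: tall bamboo mug blank with a handle, 84 x 106 x 130 mm. Origin at the centre of its underside.
- bamboo_cup: Bystander, to be left where it is: bamboo cup with a pale band, 73 mm wide, 118 mm tall. Origin at the centre of its underside.
- glue: Bystander, to be left where it is: white glue bottle with a grey nozzle, 54 mm wide, 146 mm tall. Origin at the centre of its underside.
- tape: Bystander, to be left where it is: roll of tape lying flat, 97 mm wide, 48 mm tall. Origin at the centre of its underside.
- driver: Bystander, to be left where it is: stubby screwdriver with a black and yellow grip, lying, 113 x 121 x 43 mm. Origin at the centre of its underside.
- wood_block: Bystander, to be left where it is: small sawn wooden block, 27 x 22 x 21 mm. Origin at the centre of its underside.

How it is judged (in metres and radians):
On the way:
1. the long pack is pulled out of its bay and held by the gripper (height (world z) of long_pack above 0.054 m and contact force between long_pack and the fingers above 0.5 N), for 0.2 s.
At the end, for the whole second after the job is handed in: Held still by the gripper alone, the contact end is within 15 mm sideways and 20 mm in depth of the point 80 mm before the lens, facing it; pack within 0.2 rad of the line of sight, contact row within 0.2 rad of the tilt axle; short pack home in its bay (x of contacts in the frame of view_point between -0.015 and 0.015 m and y of contacts in the frame of view_point between -0.015 and 0.015 m and z of contacts in the frame of view_point between -0.02 and 0.02 m and z of long_pack_top in the frame of view_point above 0.07 m and angle between the z axis of long_pack and the z axis of view_point, either way round below 0.2 rad and angle between the y axis of long_pack and the y axis of view_point, either way round below 0.2 rad and linear speed of long_pack below 0.02 m/s and angular speed of long_pack below 0.15 rad/s and contact force between long_pack and the fingers above 0.5 N and contact force between long_pack and camera_stand below 0.05 N and contact force between long_pack and charger below 0.05 N and height (world z) of long_pack above 0.12 m and x of short_pack in the frame of charger between -0.006 and 0.006 m and z of short_pack in the frame of charger below 0.02 m); the arm keeps its last pose, push and grip.
It fails at once if the short pack is disturbed (distance of short_pack from where it was at the start of the episode above 0.008 m).
It fails at once if the camera or its stand is touched (contact force between any of the arm, the fingers, long_pack and camera_stand above 2 N).
It fails at once if another thing on the table is displaced (distance of any of bamboo_mug, bamboo_cup, glue, tape, driver, wood_block from where it was at the start of the episode above 0.02 m).
It also fails if it takes over 38 s, if anything falls off the work surface, if the arm or the gripper's body presses on something with over 40 N, if the wrist force passes 120 N, or if a joint passes its speed limit or range.

## Working session

There is one attempt and no reset: what is moved stays moved. The work goes in short steps, Python scripts to look and compute and a shell command to move; the robot and the scene stay as the last step left them, time stands still between calls to the robot, and variables do not carry over. Pictures are saved under pics/ and viewed, at most 10 in all, crops included, and the job is handed in when it is done.

```bash
mkdir -p pics
cat > h.py <<'E'
import numpy as np, cv2
from bench import env,get_image,get_calibration,models
def ray(cam,uv):
    c=get_calibration(cam);K=np.array([[c['fx'],0,c['cx']],[0,c['fy'],c['cy']],[0,0,1]])
    p=cv2.undistortPoints(np.array([[uv]],float),K,np.array(c['dist_coeffs']))[0,0]
    d=np.array(c['orientation'])@np.array([p[0],-p[1],-1]);return np.array(c['position']),d/np.linalg.norm(d)
def atz(cam,uv,z):
    o,d=ray(cam,uv);return o+d*(z-o[2])/d[2]
def tri(a,b):
    o,d=ray('top',a);p,e=ray('side',b);s=np.linalg.lstsq(np.c_[d,-e],p-o,rcond=None)[0]
    x=o+s[0]*d;y=p+s[1]*e;return (x+y)/2,np.linalg.norm(x-y)
def proj(cam,P):
    c=get_calibration(cam);K=np.array([[c['fx'],0,c['cx']],[0,c['fy'],c['cy']],[0,0,1]])
    q=(np.atleast_2d(P)-c['position'])@np.array(c['orientation']);q=q*[1,-1,-1]
    return cv2.projectPoints(q,np.zeros(3),np.zeros(3),K,np.array(c['dist_coeffs']))[0][:,0]
E
python3 - <<'E'
from h import *
for c in('top','side'):
    cv2.imwrite(f'pics/{c}0.png',get_image(c))
    k=get_calibration(c);print(c,np.round(k['position'],3),np.round(k['orientation'],2).tolist(),k['fx'])
    for l in('long_pack','contacts','long_pack_top','short_pack','charger','camera_stand','lens','view_point'):
        print(l,[(np.round(r['at']).tolist(),round(r['p'],2)) for r in models.pinpoint(c,l)[:2]],[(np.round(r['rect']).tolist(),round(r['p'],2)) for r in models.look_for(c,l)[:2]])
E
```

```text
top [ 0.427 -0.023  1.857] [[0.0, 1.0, -0.1], [-1.0, 0.0, -0.01], [-0.01, 0.1, 1.0]] 545.2710224484632
long_pack [([236.0, 248.0], 0.43)] [([236.0, 244.0, 12.0, 7.0], 0.57)]
contacts [([271.0, 240.0], 0.54)] [([365.0, 239.0, 17.0, 19.0], 0.55), ([238.0, 245.0, 15.0, 12.0], 0.48)]
long_pack_top [([236.0, 247.0], 0.47)] [([236.0, 248.0, 18.0, 11.0], 0.52), ([211.0, 299.0, 30.0, 28.0], 0.51)]
short_pack [([274.0, 241.0], 0.41)] []
charger [([256.0, 245.0], 0.78)] [([254.0, 246.0, 67.0, 46.0], 0.89), ([259.0, 184.0, 16.0, 20.0], 0.41)]
camera_stand [([360.0, 241.0], 0.77)] [([361.0, 242.0, 26.0, 31.0], 0.96)]
lens [([366.0, 244.0], 0.81), ([233.0, 245.0], 0.67)] [([271.0, 239.0, 10.0, 14.0], 0.74)]
view_point [([364.0, 251.0], 0.49)] [([364.0, 237.0, 16.0, 15.0], 0.63)]
side [0.242 0.854 0.833] [[-0.93, 0.22, -0.3], [-0.37, -0.53, 0.76], [0.01, 0.82, 0.58]] 461.66545474705333
long_pack [([286.0, 365.0], 0.85)] [([284.0, 341.0, 19.0, 38.0], 0.64), ([284.0, 241.0, 24.0, 44.0], 0.39)]
contacts [([289.0, 366.0], 0.56), ([281.0, 328.0], 0.21)] [([284.0, 343.0, 16.0, 38.0], 0.65), ([421.0, 226.0, 22.0, 25.0], 0.21)]
long_pack_top [([282.0, 326.0], 0.72)] [([284.0, 240.0, 21.0, 43.0], 0.71), ([284.0, 341.0, 21.0, 36.0], 0.59)]
short_pack [([297.0, 326.0], 0.6), ([283.0, 364.0], 0.46)] [([296.0, 310.0, 11.0, 23.0], 0.75), ([340.0, 418.0, 52.0, 54.0], 0.33)]
charger [([287.0, 348.0], 0.67)] [([284.0, 342.0, 22.0, 37.0], 0.34)]
camera_stand [([341.0, 262.0], 0.78)] [([341.0, 245.0, 32.0, 53.0], 0.81), ([339.0, 418.0, 50.0, 55.0], 0.57)]
lens [([349.0, 219.0], 0.68)] [([341.0, 230.0, 19.0, 22.0], 0.84)]
view_point [] [([342.0, 230.0, 21.0, 24.0], 0.76)]
```

View pics/top0.png

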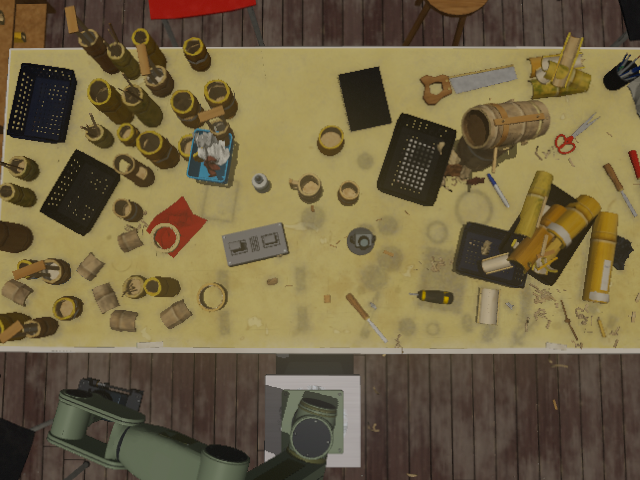

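View pics/side0.png

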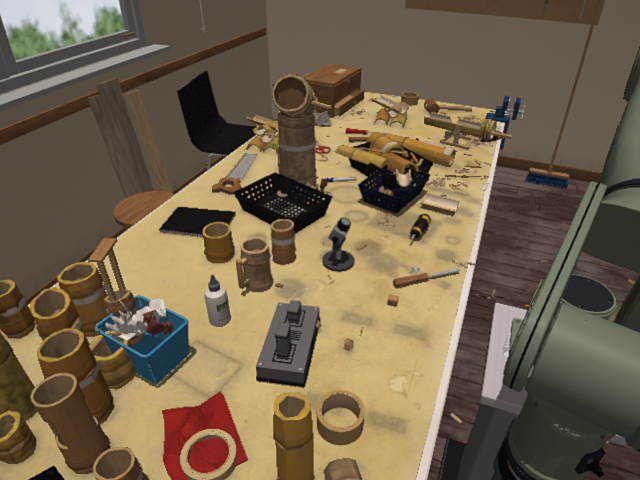

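The top view shows the charger at (254,245) with bays near (238,245) and (271,240), and the stand at (361,241). The side view shows the long pack in the nearer bay (282,340), the short pack at (296,310) and the camera at (341,235). I'll enlarge both for detail.

Run:
```python
from h import *
t=cv2.imread('pics/top0.png');s=cv2.imread('pics/side0.png')
R=lambda i,x,y,w,h,k:cv2.resize(i[y:y+h,x:x+w],None,fx=k,fy=k,interpolation=cv2.INTER_CUBIC)
a=np.hstack([R(t,215,215,80,60,5),R(t,325,215,80,60,5)]);b=np.hstack([R(s,250,290,80,100,3.0),R(s,311,205,80,100,3.0)])
b=cv2.copyMakeBorder(b,0,0,0,800-b.shape[1],cv2.BORDER_CONSTANT)
cv2.imwrite('pics/crop.png',np.vstack([a,b]))
for n,x,y in(('long top',(236,247),(282,327)),('long',(236,248),(286,365)),('lens',(366,244),(349,219)),('charger',(256,245),(287,348)),('stand',(360,241),(341,262))):print(n,*tri(x,y))
```

```text
long top [0.57207151 0.24472961 0.12603216] 0.01016933646738797
long [0.56988929 0.25787306 0.02146671] 0.0053821871724637795
lens [ 0.57495416 -0.16930058  0.15224185] 3.212721982368005e-05
charger [0.58933306 0.19537223 0.00266045] 0.01079158428490154
stand [ 0.59506727 -0.16266455  0.00202127] 0.00665498526455635
```

View pics/crop.png

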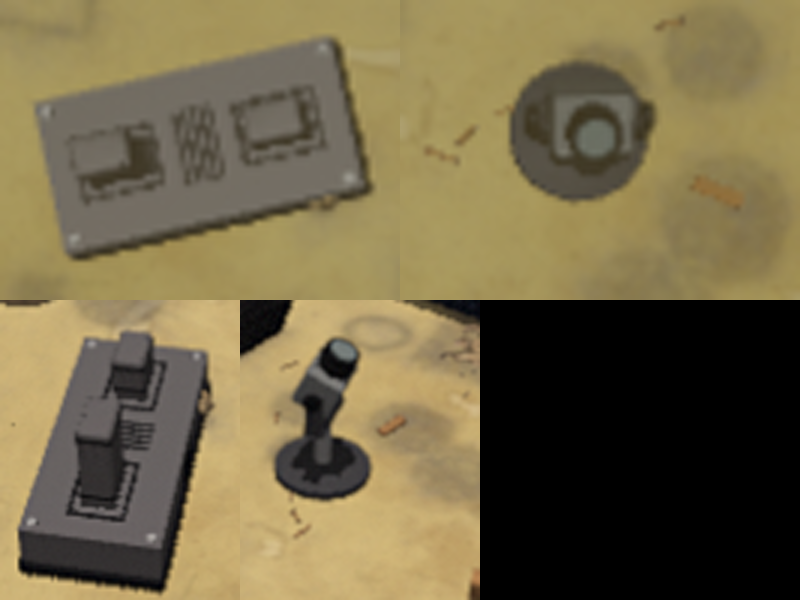

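The crops show the charger's corners clearly. The long pack sits in the left bay (top face about (235,245) in top, (283,330) in side). The lens disc is at about (364.5,242.5) in top and (345.7,222) in side. Next I fit the poses.

Run:
```python
from h import *
from scipy.optimize import least_squares as LS
T=lambda x,y,o=215:(o+(x+.5)/5-.5,215+(y+.5)/5-.5)
c=np.array([atz('top',T(*p),.048) for p in((37,103),(335,38),(368,190),(75,257))])
S=lambda x,y,ox,oy:(ox+(x+.5)/3-.5,oy+(y+.5)/3-.5)
print('corners',np.round(c,4).tolist(),np.linalg.norm(np.roll(c,-1,0)-c,axis=1))
ctr=c.mean(0);v=c[0]+c[3]-c[1]-c[2];yaw=np.arctan2(v[1],v[0])-np.pi/2;yd=np.array([-np.sin(yaw),np.cos(yaw),0])
print('charger',ctr,np.degrees(yaw),'long',ctr+.055*yd,'short',ctr-.055*yd)
P=ctr+.055*yd;P[2]=.1245
print('pred long top',proj('top',P),proj('side',P),'obs',T(101,150),S(99,118,250,290),tri(T(101,150),S(99,118,250,290)))
cs=[S(*p,250,290) for p in((87,39),(206,51),(163,242),(20,234))]
ch=np.array([atz('side',q,.048) for q in cs]);print('side corners',np.round(ch,4).tolist(),ch.mean(0))
L=tri(T(197,137,325),S(104,51,311,205));print('lens',L)
print('foot top',atz('top',T(178,130,325),.008),atz('side',S(83,167,311,205),.008))
print('axle ends top', atz('top',T(128,122,325),.105),atz('top',T(250,117,325),.105))
```

```text
corners [[0.6132, 0.3023, 0.048], [0.657, 0.1033, 0.048], [0.5551, 0.0806, 0.048], [0.5103, 0.2751, 0.048]] [0.20377015 0.10437738 0.19964838 0.10638914]
charger [0.58390206 0.19033743 0.048     ] 12.691369473125732 long [0.5718186  0.24399365 0.048     ] short [0.59598552 0.13668121 0.048     ]
pred long top [[235.72378734 245.63322945]] [[284.7002026  327.57194647]] obs (234.8, 244.6) (282.6666666666667, 329.0) (array([0.57521227, 0.2473281 , 0.12210482]), np.float64(0.0002564200991788028))
side corners [[0.6585, 0.107, 0.048], [0.5619, 0.0829, 0.048], [0.5151, 0.2752, 0.048], [0.6119, 0.3073, 0.048]] [0.58685824 0.1931044  0.048     ]
lens (array([ 0.58258792, -0.16347729,  0.14499333]), np.float64(0.0014479544472446385))
foot top [ 0.59909445 -0.16201251  0.008     ] [ 0.59926341 -0.16049287  0.008     ]
axle ends top [ 0.5952074  -0.12251809  0.105     ] [ 0.59849795 -0.20124124  0.105     ]
```

```bash
cat >> h.py <<'E'
from scipy.spatial.transform import Rotation as Ro
def go(p,R):
    o=env.observe();R0=np.array(o['orientation'])
    return np.round((R0.T@(np.array(p)-o['eef_pos']))*100,2),np.round(Ro.from_matrix(R0.T@R).as_rotvec(degrees=True),1)
def down(yaw,flip=1): # tool y along pack x
    y=flip*np.array([np.cos(yaw),np.sin(yaw),0]);z=np.array([0,0,-1.]);return np.c_[np.cross(y,z),y,z]
E
python3 - <<'E'
from h import *
o=env.observe();print(o['clock'],np.round(o['orientation'],2).tolist(),env.tcp_to_grasp)
for f in(1,-1):print(go([.573,.2445,.24],down(np.radians(12.9),f)))
E
```

```text
1.7 [[-0.97, 0.23, 0.0], [0.23, 0.97, -0.0], [-0.0, -0.0, -1.0]] -0.0188
(array([-50.3 , -20.74,  -2.6 ]), array([-0.,  0., 64.]))
(array([-50.3 , -20.74,  -2.6 ]), array([  -0.,   -0., -116.]))
```

```bash
python3 -m jog '[[[-5,-2,-2.6,0,0,6,-1],[-11,-4.5,-2.6,0,0,14,-1],[-17,-7,-2.6,0,0,22,-1],[-23,-9.5,-2.6,0,0,30,-1],[-29,-12,-2.6,0,0,38,-1],[-35,-14.5,-2.6,0,0,46,-1],[-41,-17,-2.6,0,0,54,-1],[-46,-19,-2.6,0,0,60,-1]]]'
python3 - <<'E'
from h import *
print(go([.573,.2445,.16],down(np.radians(12.9))))
E
```

```text
clock: 2.7
eef_pos: [0.5314, 0.2735, 0.2401]
orientation: [[-0.288, 0.958, 0.0], [0.958, 0.288, 0.001], [0.0, 0.001, -1.0]]
force: [0.2, 0.5, 0.3]
grip_width: 0.0911
grasp_force: 0.0
(array([-3.97,  3.15,  8.01]), array([ 0. , -0. ,  3.8]))
```

```bash
python3 -m jog '[[[-2,1.6,2,0,0,2,-1],[-4,3.15,6,0,0,3.8,-1],[-4,3.15,8.5,0,0,3.8,-1],[-4,3.15,8.5,0,0,3.8,-1]]]'
python3 - <<'E'
from h import *
print(go([.573,.2445,.076],down(np.radians(12.9))))
s=get_image('side');cv2.imwrite('pics/s1.png',cv2.resize(s[240:400,200:400],None,fx=4,fy=3.75,interpolation=cv2.INTER_CUBIC))
E
```

```text
clock: 3.2
eef_pos: [0.5696, 0.2454, 0.1519]
orientation: [[-0.228, 0.974, -0.006], [0.974, 0.228, -0.002], [-0.001, -0.007, -1.0]]
force: [0.7, 1.0, -0.1]
grip_width: 0.0911
grasp_force: 0.0
(array([-0.16,  0.37,  7.59]), array([-0.4,  0. ,  0.3]))
```

View pics/s1.png

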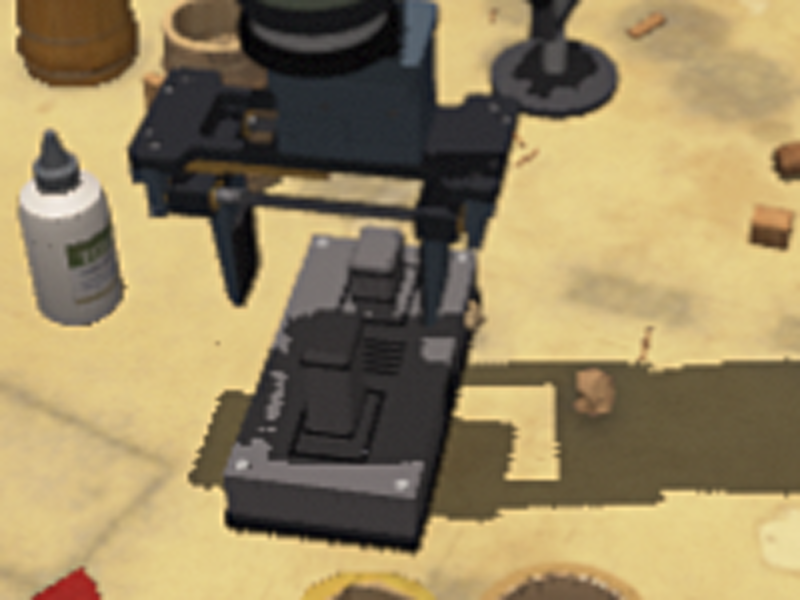

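The fingers (image columns 240 and 435) straddle the pack at about 330, with the closing line along pack x. I descend and grip.

```bash
python3 -m jog '[[[0,0.2,3,0,0,0,-1],[-0.1,0.3,6,0,0,0,-1],[-0.1,0.3,7.6,0,0,0,-1],[-0.1,0.3,7.6,0,0,0,-1],[-0.1,0.3,7.6,0,0,0,1],[-0.1,0.3,7.6,0,0,0,1],[-0.1,0.3,7.6,0,0,0,1],[-0.1,0.3,7.6,0,0,0,1]]]'; python3 -m jog '[[[0,0,0,0,0,0,1],[0,0,0,0,0,0,1],[0,0,0,0,0,0,1],[0,0,0,0,0,0,1]]]'
```

```text
clock: 4.25
eef_pos: [0.575, 0.2455, 0.0793]
orientation: [[-0.227, 0.974, 0.001], [0.974, 0.227, 0.0], [0.0, 0.001, -1.0]]
force: [-0.1, 0.0, 0.5]
grip_width: 0.054
grasp_force: 0.0
clock: 4.75
eef_pos: [0.5748, 0.2455, 0.0789]
orientation: [[-0.227, 0.974, -0.0], [0.974, 0.227, 0.0], [0.0, -0.0, -1.0]]
force: [0.1, 0.2, -0.6]
grip_width: 0.0256
grasp_force: 30.0
```

```bash
python3 -m jog '[[[0,0,-0.3,0,0,0,1],[0,0,-0.6,0,0,0,1],[0,0,-1,0,0,0,1],[0,0,-1.4,0,0,0,1],[0,0,-1.9,0,0,0,1],[0,0,-2.5,0,0,0,1],[0,0,-3.2,0,0,0,1],[0,0,-4,0,0,0,1]]]';python3 -m jog '[[[0,0,-2,0,0,0,1],[0,0,-5,0,0,0,1],[0,0,-8,0,0,0,1],[0,0,-11,0,0,0,1],[0,0,-14,0,0,0,1],[0,0,-17,0,0,0,1],[0,0,-18,0,0,0,1],[0,0,-18,0,0,0,1]]]'
python3 - <<'E'
from h import *
s=get_image('side');t=get_image('top');cv2.imwrite('pics/s2.png',np.hstack([cv2.resize(s[180:400,200:400],(545,600)),cv2.resize(t[200:300,200:285],(255,300)).repeat(2,0)]))
E
```

```text
clock: 5.75
eef_pos: [0.575, 0.2456, 0.1204]
orientation: [[-0.227, 0.974, 0.001], [0.974, 0.227, 0.001], [0.0, 0.001, -1.0]]
force: [0.3, 0.1, -1.7]
grip_width: 0.0259
grasp_force: 30.0
clock: 6.75
eef_pos: [0.5748, 0.2454, 0.2993]
orientation: [[-0.227, 0.974, 0.001], [0.974, 0.227, 0.0], [0.0, 0.001, -1.0]]
force: [0.6, -0.0, -1.3]
grip_width: 0.0253
grasp_force: 30.0
```

View pics/s2.png

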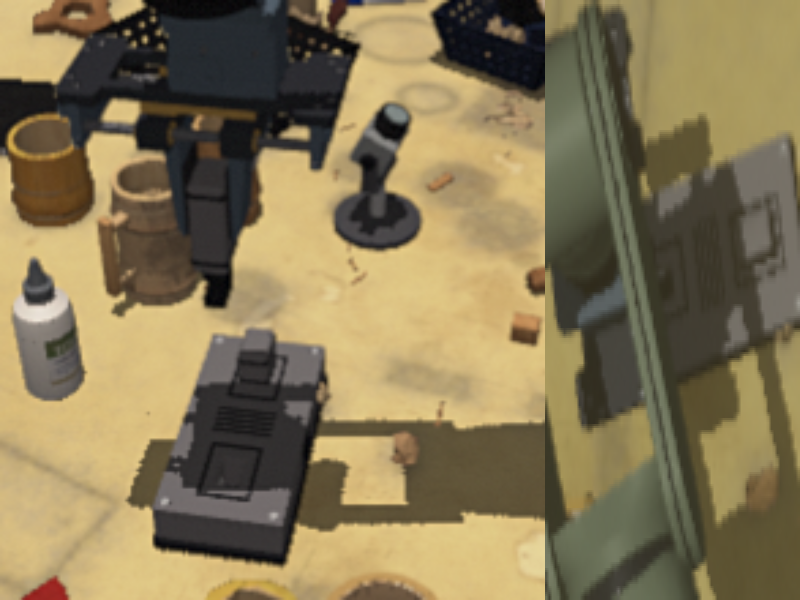

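The long pack is out and held with its tongue end at about side pixel (278,290). The short pack is still in its bay. Now I check for slip and compute the view pose.

```bash
cat >> h.py <<'E'
def view(lens=(.5826,-.1635,.145),tilt=22,yaw=3,extra=0,off=.065):
    t,w=np.radians([tilt,yaw]);s=np.array([-np.sin(t)*np.cos(w),-np.sin(t)*np.sin(w),np.cos(t)])
    x=np.array([-np.sin(w),np.cos(w),0]);R=np.c_[x,np.cross(-s,x),-s]
    return np.array(lens)+s*(.08+extra+off),R
E
python3 - <<'E'
from h import *
for z in(.224,.234,.244):print(proj('side',[.5748,.2454,z]))
p,R=view(extra=.06);print(np.round(p,3),np.round(R,2).tolist(),go(p,R)); print(go(*view()))
E
```

```text
[[280.85296171 292.0821084 ]]
[[280.60940637 288.25489718]]
[[280.36305173 284.37786199]]
[ 0.506 -0.168  0.335] [[-0.05, 0.93, 0.37], [1.0, 0.05, 0.02], [0.0, 0.37, -0.93]] (array([-38.64, -16.05,  -3.7 ]), array([-22.1,  -1.9,  10. ]))
(array([-39.03, -13.82,   1.86]), array([-22.1,  -1.9,  10. ]))
```

```bash
python3 -m jog '[[[-3,-1.3,-0.5,-1.5,0,0.8,1],[-8,-3.3,-1,-4.5,-0.4,2,1],[-13.5,-5.6,-1.5,-8,-0.7,3.5,1],[-19,-7.9,-2,-11,-1,5,1],[-24.5,-10.2,-2.5,-14,-1.2,6.3,1],[-30,-12.5,-3,-17,-1.5,7.8,1],[-35,-14.5,-3.4,-20,-1.7,9,1],[-38.6,-16,-3.7,-22,-1.9,10,1]]]'; python3 -m jog '[[[0,0,0,0,0,0,1],[0,0,0,0,0,0,1],[0,0,0,0,0,0,1]]]'
python3 - <<'E'
from h import *
print(go(*view()))
s=get_image('side');t=get_image('top');cv2.imwrite('pics/s3.png',np.hstack([cv2.resize(s[140:290,270:390],(480,600),interpolation=cv2.INTER_CUBIC),cv2.resize(t[210:280,320:400],(320,280),interpolation=cv2.INTER_CUBIC).repeat(1,0).__class__((600,320,3),np.uint8)*0]))
cv2.imwrite('pics/t3raw.png',t);cv2.imwrite('pics/s3raw.png',s)
for c in('side','top'):
  for l in('contacts','lens','long_pack_top'):print(c,l,[(np.round(r['at'],1).tolist(),round(r['p'],2)) for r in models.pinpoint(c,l)[:2]])
E
```

```text
clock: 7.85
eef_pos: [0.5052, -0.1687, 0.3345]
orientation: [[-0.051, 0.926, 0.374], [0.999, 0.046, 0.021], [0.002, 0.374, -0.927]]
force: [0.9, 0.1, -0.9]
grip_width: 0.0257
grasp_force: 30.0
clock: 8.22
eef_pos: [0.507, -0.1656, 0.3354]
orientation: [[-0.055, 0.926, 0.374], [0.998, 0.05, 0.022], [0.002, 0.375, -0.927]]
force: [0.7, -0.7, -0.4]
grip_width: 0.0262
grasp_force: 30.0
(array([-0.2 , -0.12,  5.98]), array([-0. , -0.1,  0.1]))
side contacts [([369.3, 187.5], 0.78)]
side lens [([345.8, 223.8], 0.72), ([220.1, 321.6], 0.52)]
side long_pack_top [([383.9, 146.1], 0.78), ([416.5, 234.3], 0.3)]
top contacts [([430.3, 294.8], 0.75), ([264.1, 187.0], 0.41)]
top lens [([368.0, 244.9], 0.49)]
top long_pack_top [([347.3, 193.5], 0.52)]
```

View pics/s3.png

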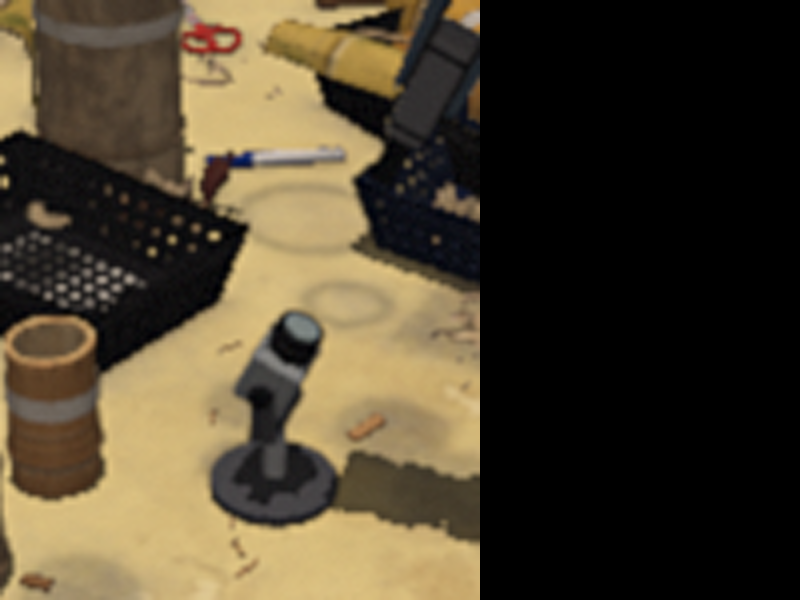

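The pack is above the lens (lens at crop (302,328), body bottom at about (412,138)), with the tongue dark against the basket. I check the image line directions against the model for several tilts.

Run:
```python
from h import *
C=lambda q:np.round((q-[270,140])*4,0).tolist()
o=env.observe();z=np.array(o['orientation'])[:,2];p=np.array(o['eef_pos'])
print('pack contacts, body bottom, top',C(proj('side',[p+.065*z,p+.0295*z,p-.0455*z])))
A=np.array([.599,-.161,.105])
for tl in(16,22,28,33):
  for yw in(-6,3,12):
    t,w=np.radians([tl,yw]);s=np.array([-np.sin(t)*np.cos(w),-np.sin(t)*np.sin(w),np.cos(t)])
    print(tl,yw,C(proj('side',[A,A+.043*s])),np.round(proj('top',[A,A+.043*s]),1).tolist())
s=cv2.imread('pics/s3raw.png');g=cv2.resize(s[140:260,310:410],(500,600),interpolation=cv2.INTER_CUBIC)
g=np.clip(255*(g/255.)**.5,0,255).astype(np.uint8);t=cv2.imread('pics/top0.png')
g2=cv2.resize(t[222:262,345:375],(300,400),interpolation=cv2.INTER_CUBIC);g2=cv2.copyMakeBorder(g2,0,200,0,0,cv2.BORDER_CONSTANT)
cv2.imwrite('pics/c4.png',np.hstack([g,g2]))
```

```text
pack contacts, body bottom, top [[385.0, 171.0], [409.0, 128.0], [462.0, 31.0]]
16 -6 [[277.0, 372.0], [294.0, 326.0]] [[362.1, 237.8], [362.8, 240.3]]
16 3 [[277.0, 372.0], [295.0, 325.0]] [[362.1, 237.8], [363.4, 240.3]]
16 12 [[277.0, 372.0], [296.0, 324.0]] [[362.1, 237.8], [364.0, 240.2]]
22 -6 [[277.0, 372.0], [300.0, 330.0]] [[362.1, 237.8], [362.6, 241.7]]
22 3 [[277.0, 372.0], [301.0, 328.0]] [[362.1, 237.8], [363.4, 241.7]]
22 12 [[277.0, 372.0], [302.0, 326.0]] [[362.1, 237.8], [364.2, 241.6]]
28 -6 [[277.0, 372.0], [305.0, 334.0]] [[362.1, 237.8], [362.4, 243.0]]
28 3 [[277.0, 372.0], [307.0, 331.0]] [[362.1, 237.8], [363.4, 243.0]]
28 12 [[277.0, 372.0], [308.0, 329.0]] [[362.1, 237.8], [364.4, 242.9]]
33 -6 [[277.0, 372.0], [309.0, 337.0]] [[362.1, 237.8], [362.3, 244.1]]
33 3 [[277.0, 372.0], [311.0, 335.0]] [[362.1, 237.8], [363.5, 244.1]]
33 12 [[277.0, 372.0], [312.0, 332.0]] [[362.1, 237.8], [364.6, 243.9]]
```

View pics/c4.png

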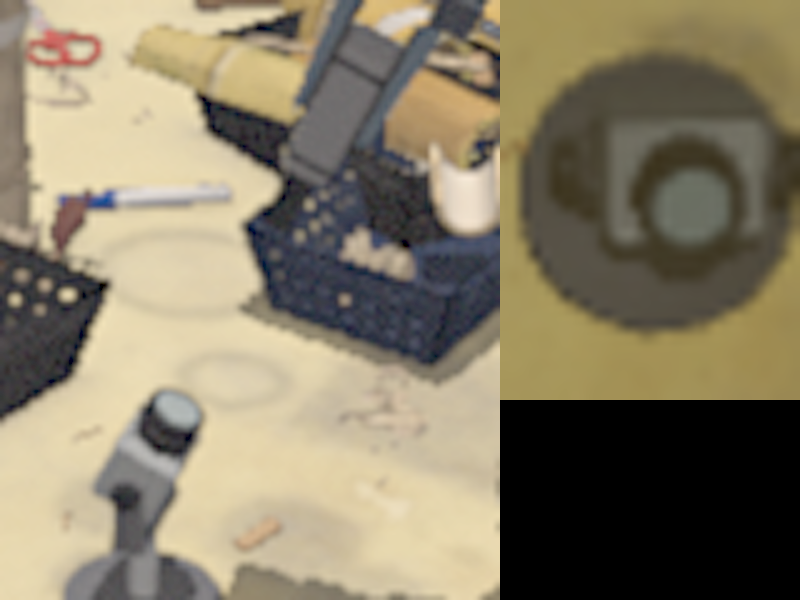

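The model agrees with the image within about 1 px: body bottom centre (409,131) observed against (409,128), and the lens fits tilt about 23° and yaw about 4°. I compute the last advance.

Run:
```python
from h import *
print(go(*view(lens=(.5825,-.163,.145),tilt=23,yaw=4,off=.067)))
```

```text
(array([-0.15, -0.4 ,  5.84]), array([-0.9,  0.3, -0.9]))
```

```bash
python3 -m jog '[[[0,-0.1,1,0,0,0,1],[-0.1,-0.2,2,-0.5,0,-0.5,1],[-0.1,-0.3,3,-1,0.3,-1,1],[-0.1,-0.4,4,-1,0.3,-1,1],[-0.1,-0.4,5,-1,0.3,-1,1],[-0.1,-0.4,5.8,-1,0.3,-1,1],[-0.1,-0.4,5.8,-1,0.3,-1,1],[-0.1,-0.4,5.8,-1,0.3,-1,1]]]'; python3 -m jog '[[[0,0,0,0,0,0,1],[0,0,0,0,0,0,1],[0,0,0,0,0,0,1]]]'
python3 - <<'E'
from h import *
print(go(*view(lens=(.5825,-.163,.145),tilt=23,yaw=4,off=.067)))
o=env.observe();z=np.array(o['orientation'])[:,2];p=np.array(o['eef_pos'])
C=lambda q:np.round((q-[310,140])*5,0).tolist()
print(C(proj('side',[p+.067*z,p+.0315*z,p-.0435*z])))
s=get_image('side');g=cv2.resize(s[140:260,310:410],(500,600),interpolation=cv2.INTER_CUBIC)
cv2.imwrite('pics/c5.png',np.clip(255*(g/255.)**.6,0,255).astype(np.uint8))
print([(np.round(r['at'],1).tolist(),C(np.array(r['at'])),round(r['p'],2)) for r in models.pinpoint('side','contacts')[:2]])
E
```

```text
clock: 9.62
eef_pos: [0.5251, -0.1668, 0.281]
orientation: [[-0.071, 0.918, 0.391], [0.997, 0.066, 0.027], [-0.001, 0.392, -0.92]]
force: [-0.1, 0.6, -0.2]
grip_width: 0.026
grasp_force: 30.0
clock: 10.0
eef_pos: [0.5249, -0.1668, 0.2809]
orientation: [[-0.071, 0.918, 0.391], [0.997, 0.066, 0.027], [-0.001, 0.392, -0.92]]
force: [-0.4, 0.0, -2.0]
grip_width: 0.0257
grasp_force: 30.0
(array([-0.02,  0.  ,  0.06]), array([0.1, 0. , 0.1]))
[[240.0, 301.0], [268.0, 251.0], [333.0, 139.0]]
[([357.3, 202.5], [237.0, 312.0], 0.94), ([284.1, 257.0], [-129.0, 585.0], 0.3)]
```

View pics/c5.png

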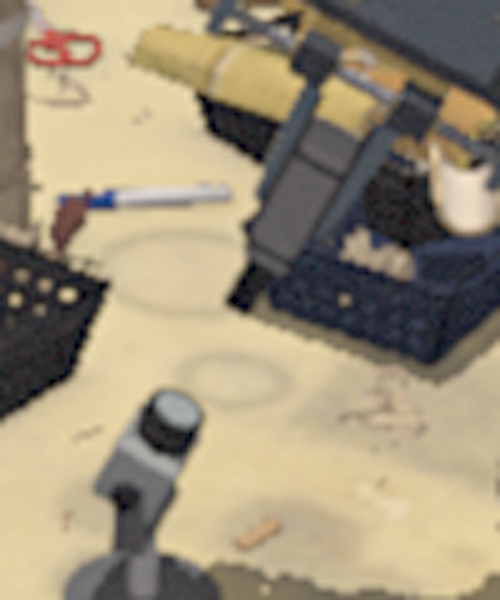

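The tongue end sits at crop (241,300) against (240,301) predicted. Barrel, gap and pack all lie along the same image line at about 30°, and the pack is steady, so I hand in.

```bash
python3 -c "
from bench import workorder
print(workorder.hand_in())"
```

```text
the job is handed in; nothing more can be done
None
```

I pulled the long pack from the charger and handed the job in with the gripper holding it steady, contacts about 8 cm in front of the lens and on its line of sight by my measurements; the hand-in returned no verdict.

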